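Plug the model-holder spindle into the painting turntable

TASK

The rinsing can has been parked on the hub of the painting turntable: lift it off by its handle, keeping it upright, and stand it on the bench beside the turntable drive. Then take the model-holder spindle by its square grip, push it into the hub, turning it until its key slips into the keyway, and keep pushing against the spring until the collar is fully home, flush on the hub. Finish still gripping the spindle and pressing it fully home (the spring would lift it again if you let go), and leave the bowl, the paint jar and the two miniatures alone.

Things in the scene. Friction and masses are not known exactly. Their poses are not given: they have to be found in the camera images.
- drive: Turntable drive, fixed, does not turn: black box 130 x 130 x 45 mm high, from its middle rises an aluminium twelve-sided pulley hub 60 mm across, top face 78 mm above the bench, with two 74 mm flanges (up to 65 mm high). Origin: centre of underside, z up; x points to the keyway. Yaw within 0.7 rad of the robot's x, so the keyway points roughly away from the robot.
- hub_face (a point): Centre of the bore's mouth, in the plane of the hub's top face; axes as drive. The bore runs straight down, 22 mm in diameter, with a keyway 8 mm wide on the +x side that reaches 19.5 mm from the axis and runs the full depth.
- plunger (a joint): Brass spring plunger inside the bore, 19 mm in diameter: 0 at rest, its top 30 mm below the hub face; grows (m) as it is pushed down, travel 14 mm. Needs about 4 N to start moving and about 10 N at 10 mm, which is where the seated spindle holds it.
- can: White enamelled open rinsing can, 72 mm in outer diameter, 72 mm high, about 0.25 kg, empty, with an arched steel handle over its mouth. It starts upright, centred on the hub face within 5 mm, covering the bore. Origin: centre of the underside, z up, y along the handle's bar.
- can_handle (a point): Middle of the handle's level bar, 115 mm above the can's underside; the bar is 10 mm thick, straight for 48 mm along the can's y. The bar's middle is 43 mm above the rim.
- rack: Fixed wooden block 80 x 80 x 55 mm high with one hole 43 mm in diameter, 50 mm deep, in the middle of its top; the spindle hangs in it by its collar. Origin: centre of the underside. It may be left or right of the drive, the glass bowl being on the other side.
- spindle: Loose upright model-holder spindle, 0.22 kg, 89 mm long. Origin: centre of the shaft's lower end, z up. Nose 14 mm across tapering to full size at 5 mm up; steel shaft 20 mm in diameter up to 40 mm; key 6 mm wide on the +x side, out to 18 mm from the axis, 12 to 40 mm up; then collar and grip. Starts within 0.7 rad of the robot's x axis in yaw.
- spindle_collar (a point): Centre of the collar's underside, 40 mm above the spindle's origin, same axes; meets hub_face when fully home. Collar 52 mm in diameter, 8 mm thick, with a lug 8 mm wide out to 35 mm from the axis on the +x side, right above the key. Until key and keyway agree to some 5 degrees, the key rests on the hub face, collar 28 mm above it.
- spindle_grip (a point): Point to grip, on the axis in the square wooden grip, 69 mm above the spindle's origin, 21 mm above the collar's top. The grip is 26 x 26 mm, its faces square to the spindle's x and y, 48 to 86 mm above the origin, with a thin cork pad on top.
- bowl: Bystander: glass bowl 110 mm across, 38 mm high. Origin: centre of the underside.
- jar: Bystander: small amber paint jar, 44 mm across, 55 mm high. Origin: centre of the underside.
- mini_a: Bystander: grey miniature figure 43 mm high on a 29 mm round base. Origin: centre of the underside.
- mini_b: Bystander: a second miniature of the same size. Origin: centre of the underside.
There are look-alikes about, which are no part of the job. There is more than one size of the drive; the one meant has the size given above.

How it is judged:
By the outcome, as a careful person would: the job done as asked, in the order asked, and still so for the second after the job is handed in, while the arm keeps its last pose, push and grip.
It also fails if it takes over 64 s, if anything falls off the work surface, if the arm or the gripper's body presses on something with over 40 N, if the wrist force passes 120 N, or if a joint passes its speed limit or range.

ROBOT

A 7-joint arm with a two-finger parallel gripper is mounted at the origin on the work surface. World frame = base frame: x ahead of the robot, y to its left, z up, the work surface at z = 0. Lengths are in m, angles in rad, forces in N, time in s.
With the tool pointing down it reaches from about 0.425 to 1.025 m from the base axis. Payload 3.6 kg.
Tool frame: the origin (TCP) lies between the finger pads; the fingertips stand 25 mm ahead of it and the grasp point (between the pads) lies 6 mm ahead of it; z points along the fingers, y is the direction in which the jaws open and shut (so a half turn about z gives the same grasp; the last joint's range is limited). The gripper opens to 85 mm and grips with 20 to 120 N. Pads are 22 mm wide; open, the fingers measure 114 mm over their backs; the gripper's body (76 mm by 85 mm) begins 54 mm behind the grasp point. The pads swing forward as they close: fully open they stand 13 mm farther back than shut.
Start: joints at [-1.327, 0.591, 0.048, 1.609, -0.033, 0.943, -0.034], TCP at [0.24, 0.684, 0.256] pointing down, gripper open.
Joint ranges: [-2.69, 2.69], [-0.47, 2.24], [-1.27, 1.36], [0.19, 2.51], [-1.53, 4.68], [0.08, 2.07], [-3.09, 3.09]. Speed limits (rad/s): [2.57, 2.57, 3.14, 3.14, 3.14, 3.14, 3.14].

INTERFACE

Orientations are given as [roll, pitch, yaw] about the fixed x, y, z axes, in that order (R = Rz(yaw) Ry(pitch) Rx(roll)).
In Python, from plant import manip, viewer gives the robot as it stands. The module is installed in compiled form; this text tells all that it offers.
- The arm moves only by the shell command python3 -m creep 'ROWS' [OPENING]. ROWS is JSON, a list of rows, each a list of 4 numbers: the shift along the tool's x, y, z scaled (see below), then the turn about the tool's z scaled (see below). A call has 1 to 20 rows; each row is the pose to reach, as a shift and turn from the pose commanded when the call began, along the tool's axes at that moment; what a row does not reach only later rows make up. The controller multiplies each number of a shift by 0.1 m and each number of a turn by pi/2 rad. A row lasts 1/8 s, in which the tool goes at most 62.5 mm and 10.7 degrees, less where a joint would pass 70% of its speed; a pose out of reach is approached as far as the arm can. A call with a number of a shift or a turn outside -1 to 1 is refused whole. A call with a gripper value outside its range is refused whole. OPENING is the gripper command: -1 is shut, 1 is fully open, values between are in proportion, set as the call begins (- or left out, the last holds). The fingers move at their own pace and stop on an object; the grip force is fixed at half the most. Time passes only in rows, so rows that repeat a pose let the fingers close. It gives the time, the measured TCP pose, the force and the opening at its end, in the units of the state.
- manip.sense(): the state, without advancing time (a new reading comes with each control period).
- viewer.snapshot(name): name is "scene" or "side" or "wrist"; returns the picture (480x640x3 uint8, red, green, blue); there is no depth.
- viewer.camera_model(name): a dict with "fx", "fy", "cx", "cy" (pixels), "k1" (the pictures are not rectified: a ray, as slopes to the right and down, at radius r is drawn at 1 + k1 r^2 times it, then the intrinsics apply), "extrinsics" (4x4, takes a point from camera to world coordinates); the wrist camera has in their place "T_tool_cam" (4x4, takes a point from camera to tool coordinates, whose origin is the TCP and whose axes are the flange's). Camera axes: x right, y up, looking along -z (the intrinsics and any distortion apply to the point x, -y, -z); pixel columns grow to the right and rows downward; lengths in m; the calibration is good to about 2 mm. A picture is of the moment at which its call begins: read the wrist's pose just before it. camera_model takes no time and is no camera call.
- manip.sign_off(): hands the job in, once; it reports no verdict.
The state is a dict: "time_s": time; "joint_pos": joint angles; "joint_velocities": joint speeds; "joint_efforts": joint torques, N m; "eef_pos": TCP position; "tcp_rot": TCP orientation; "wrist_force": force on the tool from outside, world axes, zero at the start; "ft_torque": the same for the moment, N m; "finger_gap": finger opening in m.
Only numpy, scipy, OpenCV 4.12 (cv2) and the standard library are available. Lean on these libraries where they do the work, as an engineer would, in place of code of your own. Each camera call takes 0.05 s, during which the arm holds its last target. There are 200 camera calls.

## Working session

There is one attempt and no reset: what is moved stays moved. The work goes in short steps, Python scripts to look and compute and a shell command to move; the robot and the scene stay as the last step left them, time stands still between calls to the robot, and variables do not carry over. Pictures are saved under pics/ and viewed, about 8 in all and at most 12, crops included, and the job is handed in when it is done.

```bash
mkdir -p pics
cat > h.py <<'E'
import numpy as np, cv2
from scipy.spatial.transform import Rotation as R
from plant import manip, viewer
def tool():
    s=manip.sense(); T=np.eye(4); T[:3,:3]=R.from_euler('xyz',s['tcp_rot']).as_matrix(); T[:3,3]=s['eef_pos']; return T
def snap(cam,fn=None):
    m=viewer.camera_model(cam)
    E=tool()@np.array(m['T_tool_cam']) if cam=='wrist' else np.array(m['extrinsics'])
    im=viewer.snapshot(cam)
    if fn: cv2.imwrite('pics/'+fn,im[:,:,::-1]); np.savez('pics/'+fn[:-4]+'.npz',E=E,im=im)
    return im,E
def ray(cam,E,u,v):
    m=viewer.camera_model(cam)
    K=np.array([[m['fx'],0,m['cx']],[0,m['fy'],m['cy']],[0,0,1.]])
    p=cv2.undistortPoints(np.array([[[u,v]]],float),K,np.array([m['k1'],0,0,0.]))[0,0]
    return E[:3,3],E[:3,:3]@np.array([p[0],-p[1],-1])
def plane(cam,E,u,v,z):
    o,d=ray(cam,E,u,v); return o+d*(z-o[2])/d[2]
def load(fn):
    d=np.load('pics/'+fn+'.npz'); return d['im'],d['E']
E
python3 - <<'E'
from h import *
s=manip.sense(); print(s)
for c in('scene','side'): im,E_=snap(c,c+'0.png'); print(c,viewer.camera_model(c))
print(viewer.camera_model('wrist'))
E
```

```text
{'time_s': 0.0, 'joint_pos': array([-1.32648473,  0.59214327,  0.04830768,  1.60982053, -0.03330832,
        0.94268295, -0.03370707]), 'joint_velocities': array([ 1.11855614e-05,  1.16134142e-03,  2.74633632e-04, -1.77060916e-03,
        5.61111557e-04,  1.63352483e-03, -1.15394084e-03]), 'joint_efforts': array([-8.06675125e-04, -5.48688269e+01,  1.54651970e+00, -1.98118722e+01,
        9.42619314e-03,  8.93014076e-03,  1.10295210e-05]), 'eef_pos': array([0.24002154, 0.68330578, 0.25512433]), 'tcp_rot': array([-3.13934718e+00,  1.25812909e-04,  2.80384331e+00]), 'wrist_force': array([-0.71411719, -0.80242327,  0.69816076]), 'ft_torque': array([ 0.01440069,  0.02351236, -0.04650008]), 'finger_gap': 0.08523392894315161}
scene {'fx': 533.8655162510154, 'fy': 533.8655162510154, 'cx': 314.96249998069493, 'cy': 241.0940816816104, 'k1': -0.1649476621442418, 'extrinsics': array([[-0.13946148, -0.59014279,  0.79516161,  1.31719107],
       [ 0.99018654, -0.09041485,  0.1065635 ,  0.11201145],
       [ 0.00900673,  0.80221982,  0.59696083,  0.73128486],
       [ 0.        ,  0.        ,  0.  
[... 207 characters left out ...]
-0.16718345,  0.34886666],
       [-0.20026712, -0.6061368 ,  0.76973454,  1.03905879],
       [-0.01561997,  0.78752624,  0.61608314,  0.94981509],
       [ 0.        ,  0.        ,  0.        ,  1.        ]])}
{'fx': 342.59539686069866, 'fy': 342.59539686069866, 'cx': 326.13265326869526, 'cy': 242.55101165249587, 'k1': 0.019004471122267823, 'T_tool_cam': array([[-3.58079979e-04,  9.50924851e-01,  3.09421718e-01,
         8.03358872e-02],
       [ 9.99999764e-01,  1.58864340e-04,  6.69028169e-04,
         6.31057201e-04],
       [ 5.87039435e-04,  3.09421884e-01, -9.50924683e-01,
        -1.16562598e-01],
       [ 0.00000000e+00,  0.00000000e+00,  0.00000000e+00,
         1.00000000e+00]])}
```

View pics/scene0.png

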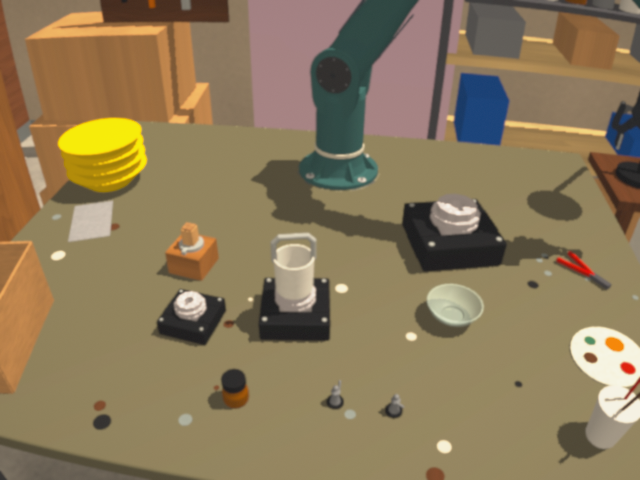

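View pics/side0.png

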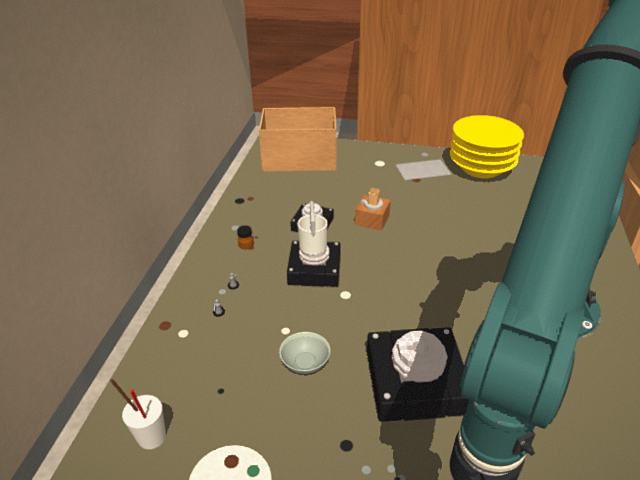

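Scene view: the drive is at (296,305) with the can on it and the handle bar around (294,237). The rack and spindle are at (192,250) and the bowl at (454,307). The jar (235,388) and minis (336,393), (395,404) are nearer the camera. The larger drive (452,232) and the smaller one (192,314) are look-alikes. The side view agrees.

Run:
```python
from h import *
im,E=load('scene0')
for n,u,v,z in [('barL',275,238,.193),('barR',315,236,.193),('drive base nearL',262,335,0),('drive nearR',330,337,0),('dtop nl',262,317,.045),('nr',330,319,.045),('fl',266,281,.045),('fr',329,281,.045),('rack top',193,247,.055),('grip top',190,229,.11),('bowl',454,322,0),('jar',235,400,0),('ma',336,402,0),('mb',395,411,0),('small drive',192,325,0),('big',452,250,0)]:
    print(n,plane('scene',E,u,v,z).round(3))
im,E=load('side0')
for n,u,v,z in [('bar far',313,203,.193),('near',313,235,.193),('rack top',372,203,.055),('grip top',374,191,.11),('d nl',289,269,.045),('nr',338,271,.045),('fl',291,243,.045),('fr',340,243,.045)]:
    print(n,plane('side',E,u,v,z).round(3))
```

```text
barL [ 0.602 -0.053  0.193]
barR [0.586 0.014 0.193]
drive base nearL [ 0.648 -0.075 -0.   ]
drive nearR [0.634 0.051 0.   ]
dtop nl [ 0.646 -0.073  0.045]
nr [0.632 0.049 0.045]
fl [ 0.547 -0.087  0.045]
fr [0.529 0.035 0.045]
rack top [ 0.476 -0.259  0.055]
grip top [ 0.487 -0.254  0.11 ]
bowl [0.562 0.284 0.   ]
jar [ 0.8   -0.088  0.   ]
ma [0.779 0.078 0.   ]
mb [0.784 0.176 0.   ]
small drive [ 0.644 -0.213 -0.   ]
big [0.329 0.295 0.   ]
bar far [ 0.595 -0.043  0.193]
near [0.568 0.082 0.193]
rack top [ 0.474 -0.27   0.055]
grip top [ 0.468 -0.249  0.11 ]
d nl [0.641 0.041 0.045]
nr [0.52  0.026 0.045]
fl [ 0.661 -0.061  0.045]
fr [ 0.534 -0.085  0.045]
```

```bash
M="python3 -m creep"
$M '[[-0.94,-0.91,-0.4],[-0.94,-0.91,-0.4],[-0.94,-0.91,-0.4]]' 1
$M '[[-0.94,-0.91,-0.3],[-0.94,-0.91,-0.3],[-0.94,-0.91,-0.3]]'
$M '[[-0.94,-0.91,0],[-0.94,-0.91,0],[-0.94,-0.91,0]]'
$M '[[-0.94,-0.91,0],[-0.94,-0.91,0],[-0.94,-0.91,0]]'
$M '[[-0.94,-0.91,0],[-0.94,-0.91,0],[-0.94,-0.91,0]]'
$M '[[-0.94,-0.91,0,0.7],[-0.94,-0.91,0,0.7],[-0.94,-0.91,0,0.7],[-0.94,-0.91,0,0.7],[-0.94,-0.91,0,0.7],[-0.94,-0.91,0,0.7],[-0.94,-0.91,0,0.7],[-0.94,-0.91,0,0.7]]'
python3 - <<'E'
from h import *
snap('wrist','w1.png')
E
```

```text
time_s: 1.1
eef_pos: [0.2986, 0.5669, 0.256]
tcp_rot: [-3.141, 0.0, 1.707]
wrist_force: [-0.3, 0.2, 0.3]
finger_gap: 0.0857$[0]: bad value
$[0]: bad value
$[0]: bad value
$[0]: bad value
$[0]: bad value
```

View pics/w1.png

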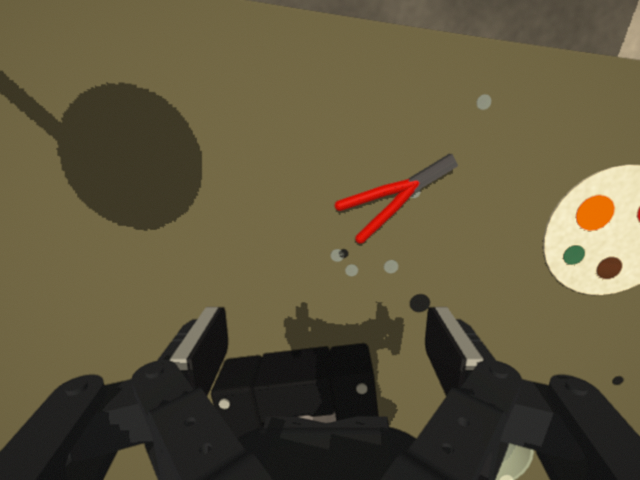

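The pincers, the palette and part of the large drive are in view. Only the first call ran, because the other rows lacked the turn value, so I'll resend them.

```bash
M="python3 -m creep"
$M '[[-0.89,0.3,-0.5,0],[-0.89,0.3,-0.5,0],[-0.89,0.3,-0.5,0]]' 1
$M '[[-0.89,0.3,-0.3,0],[-0.89,0.3,-0.3,0],[-0.89,0.3,-0.3,0]]' |tail -4
$M '[[-0.89,0.3,0,0],[-0.89,0.3,0,0]]'|tail -4
$M '[[-0.89,0.3,0,0],[-0.89,0.3,0,0]]'|tail -4
$M '[[-0.89,0.3,0,0],[-0.89,0.3,0,0]]'|tail -4
$M '[[-0.89,0.3,0,0],[-0.89,0.3,0,0]]'|tail -4
$M '[[-0.89,0.3,0,0],[-0.89,0.3,0,0],[-0.89,0.3,0,0],[-0.89,0.3,0,0]]'
python3 - <<'E'
from h import *
snap('wrist','w2.png'); print(manip.sense()['time_s'],manip.sense()['joint_pos'])
E
```

```text
time_s: 1.52
eef_pos: [0.3439, 0.4796, 0.3085]
tcp_rot: [3.139, -0.002, 1.698]
wrist_force: [0.2, 0.4, -0.4]
finger_gap: 0.0856
eef_pos: [0.3837, 0.3965, 0.3371]
tcp_rot: [3.14, -0.001, 1.7]
wrist_force: [-0.1, -1.1, -0.3]
finger_gap: 0.0852
eef_pos: [0.4237, 0.3136, 0.3357]
tcp_rot: [-3.141, 0.001, 1.705]
wrist_force: [0.6, 0.9, -0.4]
finger_gap: 0.0854
eef_pos: [0.4657, 0.229, 0.3359]
tcp_rot: [-3.141, 0.001, 1.704]
wrist_force: [1.1, -0.4, -0.1]
finger_gap: 0.0851
eef_pos: [0.5077, 0.1449, 0.3359]
tcp_rot: [3.141, 0.001, 1.704]
wrist_force: [-0.9, 0.9, 0.3]
finger_gap: 0.0857
eef_pos: [0.5496, 0.0606, 0.3358]
tcp_rot: [3.141, 0.001, 1.704]
wrist_force: [-0.3, 1.0, -0.1]
finger_gap: 0.0854
time_s: 3.4
eef_pos: [0.5898, -0.0199, 0.3354]
tcp_rot: [-3.14, -0.002, 1.708]
wrist_force: [0.0, 0.8, 0.0]
finger_gap: 0.0854
3.45 [-0.45294379  0.37545185  0.55415715  1.85487097 -0.23626673  0.97809322
  0.34082031]
```

View pics/w2.png

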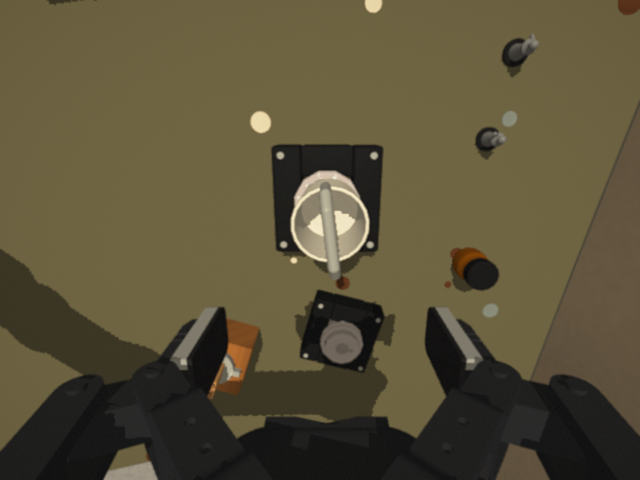

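The wrist view shows the can's bar running from (325,187) to (334,270), with the drive's screws at (280,156), (374,156), (283,245) and (370,244). The small drive is at (343,335), and part of the rack is at (230,355).

Run:
```python
from h import *
im,E=load('w2'); T=tool()
a=plane('wrist',E,325,187,.193);b=plane('wrist',E,334,270,.193)
print('bar',a,b,(a+b)/2,'dir',np.arctan2(*(a-b)[[1,0]])-np.pi/2)
P=np.array([plane('wrist',E,u,v,.045)[:2] for u,v in[(280,156),(374,156),(370,244),(283,245)]])
print(P.round(3),P.mean(0), [np.arctan2(*(P[i]-P[j])[::-1]) for i,j in((1,0),(2,3))],[np.arctan2(*(P[i]-P[j])[::-1])-np.pi/2 for i,j in((0,3),(1,2))])
h=np.append(((a+b)/2)[:2],.193); print('tool',np.linalg.inv(T)@np.append(h,1))
```

```text
bar [0.58262336 0.01978895 0.193     ] [ 0.5990255  -0.04621707  0.193     ] [ 0.59082443 -0.01321406  0.193     ] dir 0.24356132436064337
[[ 0.529  0.025]
 [ 0.636  0.04 ]
 [ 0.65  -0.066]
 [ 0.543 -0.082]] [ 0.58946171 -0.02057946] [np.float64(0.1365009114324736), np.float64(0.14911594383464422)] [np.float64(0.12897941154124415), np.float64(0.13332011138689892)]
tool [0.00599782 0.00224625 0.14248774 1.        ]
```

```bash
M="python3 -m creep"
$M '[[0.04,0.03,0.7,-0.07],[0.04,0.03,0.7,-0.07],[0.04,0.03,0.7,-0.07]]' 
$M '[[0,0,0.3,0],[0,0,0.6,0],[0,0,0.67,0],[0,0,0.67,0],[0,0,0.67,0]]'
$M '[[0,0,0,0],[0,0,0,0],[0,0,0,0],[0,0,0,0],[0,0,0,0],[0,0,0,0],[0,0,0,0],[0,0,0,0]]' -1
$M '[[0,0,-0.1,0],[0,0,-0.2,0],[0,0,-0.3,0],[0,0,-0.4,0],[0,0,-0.4,0]]'
python3 - <<'E'
from h import *
snap('scene','s3.png')
E
```

```text
time_s: 3.82
eef_pos: [0.5922, -0.0171, 0.2665]
tcp_rot: [-3.141, -0.0, 1.814]
wrist_force: [0.8, -0.0, 0.6]
finger_gap: 0.0855
time_s: 4.45
eef_pos: [0.5935, -0.0183, 0.201]
tcp_rot: [3.138, 0.001, 1.814]
wrist_force: [-0.0, 0.8, -0.4]
finger_gap: 0.0854
time_s: 5.45
eef_pos: [0.5923, -0.0181, 0.1994]
tcp_rot: [3.142, -0.0, 1.814]
wrist_force: [-1.3, 0.1, 3.4]
finger_gap: 0.0077
time_s: 6.08
eef_pos: [0.593, -0.0182, 0.2405]
tcp_rot: [3.139, 0.0, 1.814]
wrist_force: [0.2, 0.1, -2.8]
finger_gap: 0.0078
```

View pics/s3.png

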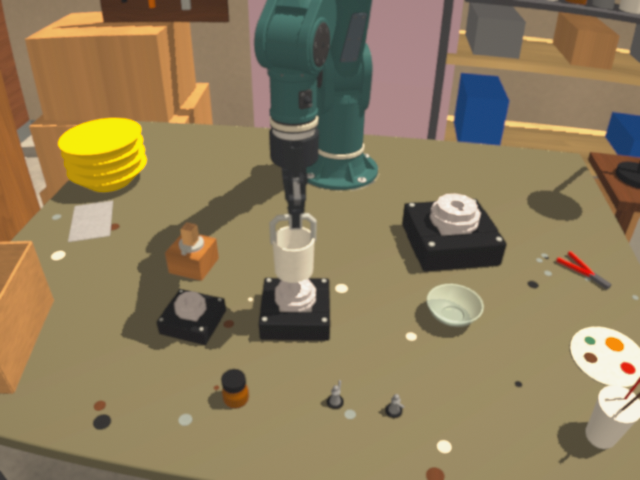

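The can hangs upright from the handle, clear of the hub. I'll move it left of the drive, into the gap before the bowl.

```bash
M="python3 -m creep"
$M '[[0.25,0.04,0,0],[0.5,0.08,0,0],[0.78,0.13,0,0]]' 
$M '[[0.25,0.04,0,0],[0.5,0.08,0,0],[0.78,0.13,0,0],[0.78,0.13,0,0],[0.78,0.13,0,0]]' 
$M '[[0,0,0.3,0],[0,0,0.6,0],[0,0,0.9,0],[0,0,0.9,0],[0,0,0.9,0]]'
$M '[[0,0,0.1,0],[0,0,0.15,0],[0,0,0.2,0],[0,0,0.24,0],[0,0,0.28,0],[0,0,0.28,0]]'
```

```text
time_s: 6.5
eef_pos: [0.5856, 0.0611, 0.2389]
tcp_rot: [-3.141, 0.0, 1.813]
wrist_force: [0.1, -0.4, -2.6]
finger_gap: 0.0078
time_s: 7.12
eef_pos: [0.5797, 0.1389, 0.239]
tcp_rot: [-3.141, 0.001, 1.814]
wrist_force: [-0.2, -0.7, -2.4]
finger_gap: 0.0079
time_s: 7.75
eef_pos: [0.5808, 0.1385, 0.1502]
tcp_rot: [3.14, 0.001, 1.813]
wrist_force: [1.4, -0.6, -2.6]
finger_gap: 0.0081
time_s: 8.5
eef_pos: [0.5803, 0.1397, 0.1215]
tcp_rot: [3.141, -0.0, 1.814]
wrist_force: [-0.8, 0.3, -0.6]
finger_gap: 0.0079
```

```bash
M="python3 -m creep"
$M '[[0,0,0,0],[0,0,0,0],[0,0,0,0],[0,0,0,0]]' 1
$M '[[0,0,-0.4,0],[0,0,-0.9,0],[0,0,-0.9,0]]' 
$M '[[0,0,-0.9,0],[0,0,-0.9,0],[-0.6,0,-0.9,0],[-0.8,0,-0.9,0]]' 
$M '[[-0.8,0,0,0.07],[-0.8,0,0,0.07],[-0.8,0,0,0.07],[-0.8,0,0,0.07]]'
python3 - <<'E'
from h import *
snap('wrist','w4.png')
E
$M '[[-1,-0.4,0,0],[-1,-0.4,0,0],[-1,-0.4,0,0]]'
$M '[[-1,-0.4,0,0],[-1,-0.4,0,0],[-1,-0.4,0,0],[-1,-0.4,0,0]]'
python3 - <<'E'
from h import *
snap('wrist','w5.png')
a,_=load('w4');b,_=load('w5')
cv2.imwrite('pics/c45.png',cv2.resize(np.hstack([a[60:480,170:530],b[60:480,170:530]]),None,fx=1.1,fy=1.1)[:,:,::-1])
E
```

```text
time_s: 9.0
eef_pos: [0.58, 0.1395, 0.1214]
tcp_rot: [3.141, 0.0, 1.814]
wrist_force: [0.9, 1.4, 1.0]
finger_gap: 0.0792
time_s: 9.38
eef_pos: [0.5828, 0.1397, 0.2152]
tcp_rot: [3.133, -0.0, 1.814]
wrist_force: [-0.3, 0.4, 0.4]
finger_gap: 0.0855
time_s: 9.88
eef_pos: [0.5992, 0.0576, 0.3012]
tcp_rot: [-3.141, 0.002, 1.809]
wrist_force: [0.2, -0.7, -0.5]
finger_gap: 0.0852
time_s: 10.38
eef_pos: [0.618, -0.0133, 0.3004]
tcp_rot: [-3.14, -0.002, 1.707]
wrist_force: [-0.4, -0.9, -0.1]
finger_gap: 0.0853
time_s: 10.8
eef_pos: [0.5906, -0.1235, 0.3018]
tcp_rot: [-3.141, 0.001, 1.699]
wrist_force: [-0.2, -0.0, 0.1]
finger_gap: 0.0853
time_s: 11.3
eef_pos: [0.5669, -0.2218, 0.301]
tcp_rot: [3.141, -0.002, 1.708]
wrist_force: [0.6, 0.7, 0.4]
finger_gap: 0.0857
```

View pics/c45.png

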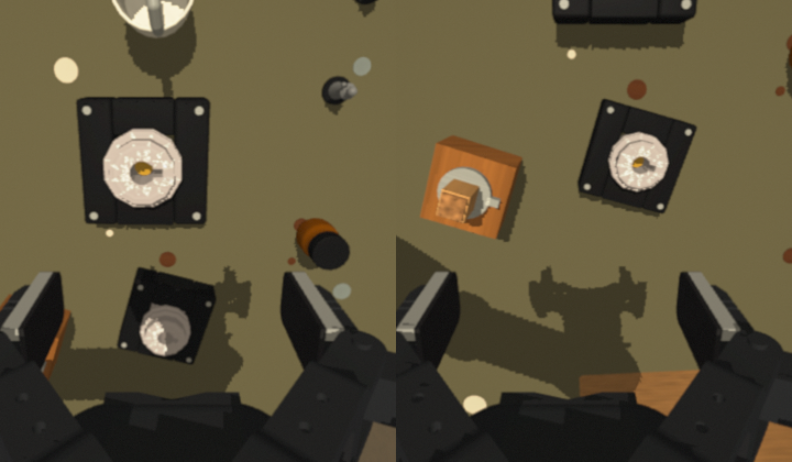

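On the left, the uncovered hub with its bore is near (144,170), keyway to the right, and the can stands at the top. On the right, the spindle in the rack is near (463,195) with its lug at (493,203). I'll enlarge both.

Run:
```python
from h import *
a,_=load('w4');b,_=load('w5')
f=lambda i,x,y:cv2.resize(i[y:y+110,x:x+80],None,fx=5,fy=5,interpolation=cv2.INTER_CUBIC)
cv2.imwrite('pics/c45b.png',np.hstack([f(a,261,160),f(b,190,180)])[:,:,::-1])
```

```text
(no output)
```

View pics/c45b.png

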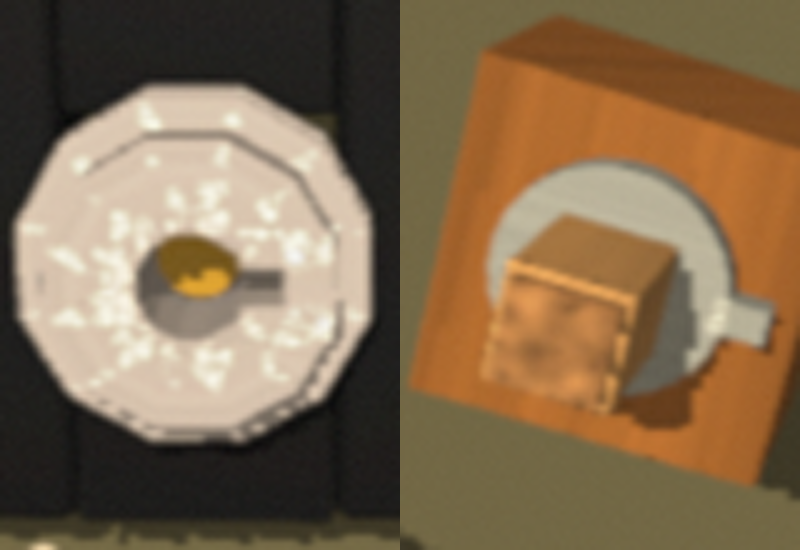

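Left: bore mouth centre at (188,288), keyway tip at (284,287). Right: collar circle centre at about (611,279), lug tip at (772,320), grip top corners at (510,262), (633,298), (610,410) and (485,378).

Run:
```python
from h import *
ang=lambda d:np.arctan2(d[1],d[0])
im,E=load('w4')
p=lambda x,y,z:plane('wrist',E,261+x/5,160+y/5,z)
c=p(188,288,.078);k=p(284,287,.078);print('hub',c,'key yaw',ang(k-c),np.linalg.norm(k-c))
P=np.array([plane('wrist',E,170+u/1.1,60+v/1.1,.045)[:2] for u,v in[(87,111),(200,110),(196,216),(94,217)]])
print('screws',P.mean(0),ang(P[1]-P[0]),ang(P[2]-P[3]),ang(P[0]-P[3])-np.pi/2,ang(P[1]-P[2])-np.pi/2)
im,E=load('w5')
p=lambda x,y,z:plane('wrist',E,190+(x-400)/5,180+y/5,z)
c=p(611,279,.063);l=p(772,320,.063);print('collar',c,'yaw',ang(l-c),np.linalg.norm(l-c))
Q=np.array([p(*q,.103) for q in[(510,262),(633,298),(610,410),(485,378)]])
print('griptop',Q.mean(0),ang(Q[1]-Q[0]),ang(Q[2]-Q[3]),ang(Q[0]-Q[3])-np.pi/2,ang(Q[1]-Q[2])-np.pi/2,np.linalg.norm(Q[1]-Q[0]))
T=tool();print('tool',T[:3,3],(np.linalg.inv(T)@np.append(Q.mean(0),1)),manip.sense()['joint_pos'])
```

```text
hub [ 0.58967143 -0.02024932  0.078     ] key yaw 0.1472556103881125 0.019519687763127406
screws [ 0.5899738  -0.02058356] 0.14536499628010263 0.1469823398670232 0.13352854670172398 0.12058715837986944
collar [ 0.46943345 -0.2625196   0.063     ] yaw -0.12966387855359549 0.035447341157686024
griptop [ 0.46991502 -0.26223139  0.103     ] -0.16909741036077994 -0.13864353287749828 -0.16278427720762312 -0.13247448989243993 0.023937417520929115
tool [ 0.56704848 -0.22132425  0.30088947] [-0.0275527  -0.10188579  0.1978097   1.        ] [-0.11266432  0.44567862  0.57600522  1.85374584 -0.29966773  0.92964328
  0.73837749]
```

```bash
M="python3 -m creep"
$M '[[-0.28,-1,0,0.18],[-0.28,-1,0,0.18],[-0.28,-1,0,0.18],[-0.28,-1,0,0.18]]' 1
$M '[[0,0,0.5,0],[0,0,1,0],[0,0,1,0],[0,0,1,0]]'
python3 - <<'E'
from h import *
T=tool();print((np.linalg.inv(T)@np.array([.4697,-.2623,.092,1])))
E
```

```text
time_s: 11.85
eef_pos: [0.4722, -0.2636, 0.3013]
tcp_rot: [3.141, -0.001, 1.426]
wrist_force: [0.0, -0.5, -0.2]
finger_gap: 0.0857
time_s: 12.35
eef_pos: [0.4723, -0.2657, 0.2024]
tcp_rot: [3.14, 0.001, 1.423]
wrist_force: [0.6, -0.4, -0.1]
finger_gap: 0.0855
[ 0.0030114  -0.00323582  0.11036451  1.        ]
```

```bash
M="python3 -m creep"
$M '[[0.03,-0.03,0.4,0],[0.03,-0.03,0.8,0],[0.03,-0.03,0.9,0],[0.03,-0.03,0.9,0]]'
$M '[[0,0,0.1,0],[0,0,0.2,0],[0,0,0.2,0],[0,0,0.2,0]]'
$M '[[0,0,0,0],[0,0,0,0],[0,0,0,0],[0,0,0,0],[0,0,0,0],[0,0,0,0],[0,0,0,0]]' -1
$M '[[0,0,-0.2,0],[0,0,-0.5,0],[0,0,-0.9,0],[0,0,-0.9,0],[0,0,-0.9,0]]'
```

```text
time_s: 12.85
eef_pos: [0.4691, -0.2629, 0.1125]
tcp_rot: [3.139, 0.001, 1.422]
wrist_force: [0.5, -0.2, 0.2]
finger_gap: 0.0851
time_s: 13.35
eef_pos: [0.4679, -0.2623, 0.0914]
tcp_rot: [3.142, 0.0, 1.421]
wrist_force: [0.2, 0.0, -0.2]
finger_gap: 0.0852
time_s: 14.22
eef_pos: [0.4682, -0.2624, 0.0916]
tcp_rot: [3.141, 0.0, 1.422]
wrist_force: [0.3, 0.6, 5.4]
finger_gap: 0.0252
time_s: 14.85
eef_pos: [0.4671, -0.2613, 0.1802]
tcp_rot: [-3.14, -0.001, 1.422]
wrist_force: [0.9, 1.3, -2.0]
finger_gap: 0.0252
```

```bash
M="python3 -m creep"
$M '[[0.3,0.1,-0.2,0],[0.6,0.2,-0.2,0],[0.855,0.285,-0.2,0]]'
$M '[[0.4,0.13,0,0],[0.855,0.285,0,0],[0.855,0.285,0,0]]'
$M '[[0.4,0.13,0,0],[0.855,0.285,0,-0.184],[0.855,0.285,0,-0.184],[0.855,0.285,0,-0.184],[0.855,0.285,0,-0.184]]'
python3 - <<'E'
from h import *
T=tool();print((np.linalg.inv(T)@np.array([.5897,-.0204,.17,1])),manip.sense()['tcp_rot'])
a,_=snap('wrist','w6.png'); b,_=snap('side','sd6.png')
cv2.imwrite('pics/c6.png',np.hstack([cv2.resize(a[180:480,170:490],(400,375)),cv2.resize(b[150:300,250:410],(400,375))])[:,:,::-1])
E
```

```text
time_s: 15.22
eef_pos: [0.5082, -0.1801, 0.1996]
tcp_rot: [-3.138, -0.001, 1.422]
wrist_force: [1.0, 0.2, -2.1]
finger_gap: 0.0252
time_s: 15.6
eef_pos: [0.5509, -0.0959, 0.1988]
tcp_rot: [-3.138, -0.002, 1.43]
wrist_force: [-0.5, 0.1, -2.6]
finger_gap: 0.0255
time_s: 16.23
eef_pos: [0.5894, -0.0229, 0.2004]
tcp_rot: [-3.139, 0.0, 1.707]
wrist_force: [0.0, -0.0, -2.1]
finger_gap: 0.0252
[2.45470565e-03 7.49495411e-04 3.04175440e-02 1.00000000e+00] [-3.13926260e+00  4.34199645e-04  1.70650647e+00]
```

View pics/c6.png

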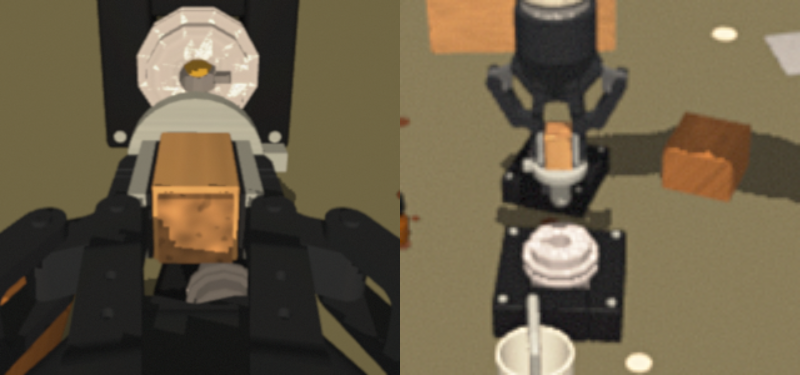

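The wrist view shows the spindle gripped square, its lug on the keyway side, with the hub bore just ahead. In the side view the rack is empty, the spindle hangs above the drive and the can stands upright beside it.

```bash
M="python3 -m creep"
$M '[[0.025,0.01,0.3,0],[0.025,0.01,0.4,0],[0.025,0.01,0.4,0],[0.025,0.01,0.4,0],[0.025,0.01,0.4,0]]'
$M '[[0,0,0.04,0],[0,0,0.08,0],[0,0,0.12,0],[0,0,0.15,0],[0,0,0.15,0]]'
python3 - <<'E'
from h import *
s=manip.sense();T=tool();print((np.linalg.inv(T)@np.array([.5897,-.0204,.1146,1])),s['wrist_force'],s['ft_torque'])
E
```

```text
time_s: 16.95
eef_pos: [0.5918, -0.0189, 0.1622]
tcp_rot: [3.14, 0.0, 1.71]
wrist_force: [0.0, -0.8, -2.3]
finger_gap: 0.0253
time_s: 17.58
eef_pos: [0.591, -0.0187, 0.146]
tcp_rot: [-3.141, -0.0, 1.71]
wrist_force: [-0.8, 0.7, -1.8]
finger_gap: 0.0252
[-0.00147794 -0.0015086   0.03135983  1.        ] [-0.80313473  0.68205064 -1.81808111] [-0.07648804  0.01133547 -0.04075531]
```

```bash
M="python3 -m creep"
$M '[[-0.012,-0.012,0,0],[-0.012,-0.012,0,0],[-0.012,-0.012,0.03,0],[-0.012,-0.012,0.05,0],[-0.012,-0.012,0.07,0],[-0.012,-0.012,0.07,0]]'
python3 - <<'E'
from h import *
s=manip.sense();print(s['wrist_force'],s['ft_torque'])
E
$M '[[0,0,0.02,0],[0,0,0.04,0],[0,0,0.06,0],[0,0,0.06,0]]'
```

```text
time_s: 18.32
eef_pos: [0.5901, -0.0199, 0.139]
tcp_rot: [-3.141, -0.0, 1.711]
wrist_force: [0.2, 1.0, -2.9]
finger_gap: 0.0256
[ 0.19374258  0.96172931 -2.85088058] [ 0.24772178 -0.00715568  0.05744855]
time_s: 18.82
eef_pos: [0.5901, -0.0199, 0.1331]
tcp_rot: [-3.141, -0.0, 1.711]
wrist_force: [-0.0, 0.9, -3.4]
finger_gap: 0.0253
```

The key went in with no contact force. I'll keep pushing against the spring.

```bash
M="python3 -m creep"
$M '[[0,0,0.03,0],[0,0,0.06,0],[0,0,0.09,0],[0,0,0.12,0],[0,0,0.12,0]]'
$M '[[0,0,0.015,0],[0,0,0.03,0],[0,0,0.045,0],[0,0,0.06,0],[0,0,0.06,0],[0,0,0.06,0]]'
python3 - <<'E'
from h import *
s=manip.sense();print(s['wrist_force'],s['ft_torque'],s['eef_pos'],s['tcp_rot'])
E
```

```text
time_s: 19.45
eef_pos: [0.5902, -0.0199, 0.1214]
tcp_rot: [3.142, -0.0, 1.711]
wrist_force: [-1.0, 2.2, 1.3]
finger_gap: 0.0249
time_s: 20.2
eef_pos: [0.5903, -0.0199, 0.1159]
tcp_rot: [3.141, -0.001, 1.711]
wrist_force: [-2.7, 3.2, 6.1]
finger_gap: 0.0252
[-2.66002995  3.15419333  6.06393094] [0.54312267 0.49659848 0.05095739] [ 0.59028519 -0.01992721  0.11592787] [ 3.14132340e+00 -5.80800618e-04  1.71068360e+00]
```

```bash
M="python3 -m creep"
$M '[[0,0,0.01,0],[0,0,0.015,0],[0,0,0.015,0]]'
$M '[[0,0,0.005,0],[0,0,0.01,0],[0,0,0.01,0]]'
$M '[[0,0,0.005,0],[0,0,0.01,0],[0,0,0.01,0]]'
```

```text
time_s: 20.58
eef_pos: [0.5903, -0.0199, 0.1147]
tcp_rot: [3.141, -0.001, 1.711]
wrist_force: [-2.4, 2.2, 7.5]
finger_gap: 0.0255
time_s: 20.95
eef_pos: [0.5903, -0.02, 0.1146]
tcp_rot: [3.141, -0.002, 1.711]
wrist_force: [-4.3, 3.7, 14.9]
finger_gap: 0.0249
time_s: 21.32
eef_pos: [0.5902, -0.0199, 0.1146]
tcp_rot: [3.141, -0.002, 1.711]
wrist_force: [-6.8, 3.7, 23.5]
finger_gap: 0.0252
```

At z = 0.1146, exactly the height worked out for fully home, it stops hard and the force climbs. One look to confirm.

```bash
python3 -m creep '[[0,0,0,0],[0,0,0,0],[0,0,0,0],[0,0,0,0]]'
python3 - <<'E'
from h import *
a,_=snap('scene','s7.png'); b,_=snap('side','sd7.png')
cv2.imwrite('pics/c7.png',np.hstack([cv2.resize(a[190:430,200:456],(400,375)),cv2.resize(b[180:330,210:370],(400,375))])[:,:,::-1])
E
```

```text
time_s: 21.82
eef_pos: [0.5903, -0.0199, 0.1146]
tcp_rot: [3.141, -0.002, 1.711]
wrist_force: [-5.7, 3.9, 21.9]
finger_gap: 0.0252
```

View pics/c7.png

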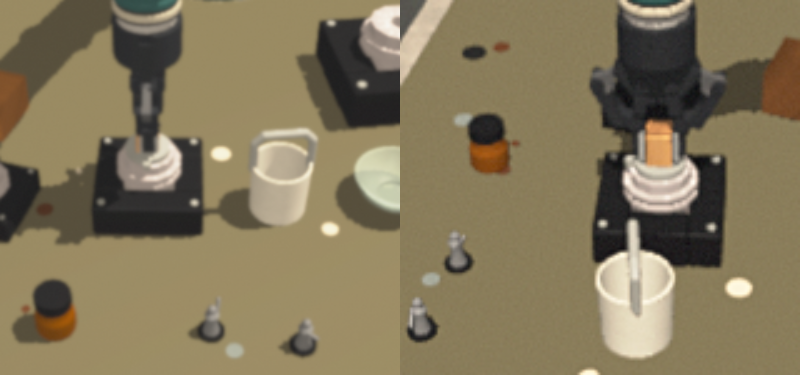

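The collar is flush on the hub, the can stands upright between the drive and the bowl, and the jar, minis and bowl are where they were. I'll hand in.

```bash
python3 -c "from plant import manip; print(manip.sign_off())"
```

```text
the job is handed in; nothing more can be done
None
```

The job is done and handed in at about 22 s of the 64 s allowed; sign-off reports no verdict.

- **Can:** I lifted it off the hub by its handle, keeping it upright, and stood it on the bench between the drive and the bowl.
- **Spindle:** I took it from the rack by its square grip and turned it to line up with the keyway. The key went in without catching, and I pushed it against the spring until it was home.
- **Last checks:**
  - The tool stopped hard at a height of 0.1146 m, exactly the height worked out for fully home.
  - The wrist force there was about 22 N upward with 6–7 N sideways, and it held for the half second I watched. The arm is still gripping and pressing.
  - The last pictures show the collar on the hub and the can upright. The jar and both miniatures look undisturbed, and so does the part of the bowl in view.
- **Slips:** Some early moves were refused because I left out the turn value, which did no harm. No check failed or disagreed.

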